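# Meter two sample blanks out of a tilting bin

### The arm

A 6-joint arm with a two-finger parallel gripper is mounted at the origin on the work surface. World frame = base frame: x ahead of the robot, y to its left, z up, the work surface at z = 0. Lengths are in m, angles in rad, forces in N, time in s.
With the tool pointing down it reaches from about 0.25 to 0.725 m from the base axis. Payload 4 kg.
Tool frame: the origin (TCP) lies on the centre line of the jaws, within the pads' length; the fingertips stand 8 mm ahead of it and the grasp point (between the pads) lies 11 mm behind it; z points along the fingers, y is the line along which they close (so a half turn about z gives the same grasp; the last joint's range is limited). The gripper opens to 85 mm and grips with 20 to 120 N. Pads are 22 mm wide; open, the fingers measure 114 mm over their backs; the gripper's body (76 mm by 85 mm) begins 54 mm behind the grasp point. The pads swing forward as they close: fully open they stand 13 mm farther back than shut.
Start: joints at [1.271, 0.241, 0.005, 1.335, 0, 1.571], TCP at [0.148, 0.478, 0.239] pointing down, gripper open.
Joint ranges: [-2.72, 2.72], [-1.05, 1.87], [-1.09, 1.28], [-1.99, 2.15], [-1.42, 1.44], [-3.14, 3.14]. Speed limits (rad/s): [2.79, 2.79, 3.14, 3.14, 3.14, 3.14].

### API

Orientations are given as a unit quaternion [x, y, z, w].
In Python, from plant import * gives the robot as it stands. The module is installed in compiled form; this text tells all that it offers.
- The arm moves only by the shell command python3 -m handwheel 'ROWS' [OPENING] [FORCE]. ROWS is JSON, a list that holds one entry, the list of rows, each a list of 6 numbers: the shift along the tool's x, y, z in cm, then the turn, a rotation vector about the tool's x, y, z in degrees. A call has 1 to 8 rows; each row is the pose to reach, as a shift and turn from the pose commanded when the call began, along the tool's axes at that moment; what a row does not reach only later rows make up. A row lasts 1/10 s, in which the tool goes at most 50 mm and 8.59 degrees, less where a joint would pass 70% of its speed; a pose out of reach is approached as far as the arm can. A call with a gripper value outside its range is refused whole. OPENING is the finger opening in cm, from 0 to 8.54, set as the call begins (- or left out, the last holds). The fingers move at their own pace and stop on an object; FORCE is the grip in N (left out, the last holds). Time passes only in rows, so rows that repeat a pose let the fingers close. It gives the time, the measured TCP pose, the force, the opening and the grip force at its end, in the units of the state.
- observe(): the state, without advancing time (a new reading comes with each control period).
- get_image(name): name is "side" or "top" or "wrist"; returns a dict with "color" (420x560x3 uint8, red, green, blue), "mtx" (3x3 intrinsics, pixels), "k1" (the pictures are not rectified: a ray, as slopes to the right and down, at radius r is drawn at 1 + k1 r^2 times it, then the intrinsics apply), "R" (3x3) and "t" (3): a world point X has camera coordinates R X + t; the wrist camera has in their place "mount" (4x4, takes a point from camera to tool coordinates, whose origin is the TCP and whose axes are the flange's). Camera axes: x right, y down, z forward; pixel columns grow to the right and rows downward; lengths in m; the calibration is good to about 2 mm. A picture is of the moment at which its call begins: read the wrist's pose just before it. There is no depth.
- finish_job(): hands the job in; it is judged then, once.
Trained networks look in a picture, given as the dict that the camera call returned (one of the last four; its "shot" number tells which), for a name from the list of things; names that differ only in an ending like _2 or _b are one class to them, and where a whole thing is asked for, a point or a joint stands for the part that bears it (a point fixed in the world has none). Each returns a list of dicts, best first, with "p" (0 to 1); they miss things now and then, are a little off and sometimes report something else, mostly with a low value. They report only what shows in the picture. A call takes as long as a camera call. They do not tell look-alikes from the thing itself.
- cut_out(picture, query): "region" (420x560 bool, what is visible of it) and "box" ([left, top, right, bottom] in pixels, round what is visible of it).
- pinpoint(picture, query): "centre" ([column, row] in pixels: a listed point, or the origin of a listed thing).
The state is a dict: "time": time; "q": joint angles; "joint_vel": joint speeds; "joint_efforts": joint torques, N m; "eef_pos": TCP position; "tcp_rot": TCP orientation; "wrist_force": force on the tool from outside, world axes, zero at the start; "wrist_torque": the same for the moment, N m; "grip_width": finger opening in m; "gripper_force": force on a finger pad.
Only numpy, scipy, OpenCV 4.12 (cv2) and the standard library are available. Lean on these libraries where they do the work, as an engineer would, in place of code of your own. Each camera call takes 0.05 s, during which the arm holds its last target. There are 200 camera calls.

### The job

In the metallography lab, set the grey tray on the bench under the mouth of the tilting bin and let go of it. Then raise the bin by its handle only until the first blank slides, hold it there until exactly two blanks have slid into the tray, and lower the bin back down onto its stops without dropping it, the other three blanks still in it. Do not touch the blanks with the gripper and leave the bottles, disc and brush alone.

Things in the scene. Friction and masses are not known exactly. Their poses are not given: they have to be found in the camera images.
- stand: Grey painted steel stand, fixed to the bench, that carries the tilting bin. Origin at bench level under the bin; its -x axis points (level) the way the bin's mouth points, +x to the bin's handle, z up. Base plate from x=-30 to x=+120 mm, 110 mm wide; two hinge cheeks reach forward to x=-63 mm and to 92 mm height, nothing of the stand is further forward. The tray fits under the mouth with its centre about 165 mm ahead of the origin (x=-165, y=0) and its long side along x.
- bin (a joint): Hinge angle of the bin (rad): 0 = resting level on its stops, grows as the handle end is raised and the mouth dips; stop at 0.8. Loosely hinged: it falls back if let go. To follow it, swing the handle about point bin_hinge. The angle at which blanks begin to slide differs from run to run (unknown friction): those on the apron go somewhere between about 0.15 and 0.34 rad, those on the level floor 0.17 rad (10 degrees) later.
- bin_hinge (a point): Hinge axis of the bin, midway between the cheeks, 78 mm above the bench and 50 mm ahead of the stand's origin. The axis is the stand's y. This point's axes turn with the bin and agree with the stand's at joint 0.
- bin_handle (a point): Middle of the bin's handle: a round black bar 14 mm thick along the stand's y, 78 mm clear between its two uprights, carried 45 mm above the rim of the back wall. At joint 0 it lies 146 mm behind (+x) and 101 mm above bin_hinge, i.e. 179 mm above the bench. Lifting it takes about 5 N.
- bin_lip (a point): Middle of the front edge of the bin's floor, at the open mouth (axes turn with the bin: x points back along the bin, z up out of the floor). At joint 0 it is 86 mm above the bench and 106 mm ahead of the stand's origin. Bin: dark sheet steel lane, 72 mm wide inside, side walls 34 mm high, 205 mm long: the front 80 mm of floor is an apron that slopes 10 degrees down to the mouth, the rest is level at joint 0.
- tray: Empty grey plastic catch tray, 170 x 140 mm, 40 mm high, walls and floor 4 mm, 0.25 kg, loose, standing on the bench. Origin at the centre of its underside, x along its 170 mm side; the two ends are alike.
- tray_bail (a point): Middle of the tray's fixed bail handle: a round steel bar 12 mm thick over the tray's centre, along the tray's y (across the 140 mm width), 112 mm above the tray's underside.
- blank1: Aluminium sample blank, 66 x 34 x 22 mm bar, 0.13 kg; origin at its centre, 34 mm side along its x, 66 mm along y (across the bin). At the start it is the first (nearest the mouth), lies on the sloping apron.
- blank2: Aluminium sample blank, 66 x 34 x 22 mm bar, 0.13 kg; origin at its centre, 34 mm side along its x, 66 mm along y (across the bin). At the start it is the second, on the apron behind blank1.
- blank3: Aluminium sample blank, 66 x 34 x 22 mm bar, 0.13 kg; origin at its centre, 34 mm side along its x, 66 mm along y (across the bin). At the start it is the third, on the level floor just behind the crest.
- blank4: Aluminium sample blank, 66 x 34 x 22 mm bar, 0.13 kg; origin at its centre, 34 mm side along its x, 66 mm along y (across the bin). At the start it is the fourth, on the level floor.
- blank5: Aluminium sample blank, 66 x 34 x 22 mm bar, 0.13 kg; origin at its centre, 34 mm side along its x, 66 mm along y (across the bin). At the start it is the fifth, at the back of the bin.
- spray_a: Clear spray bottle, 62 mm across, 175 mm high, origin under its centre. Bystander.
- spray_b: Clear spray bottle, 62 mm across, 175 mm high, origin under its centre. Bystander.
- platen: Black polishing disc, 200 mm across, 13 mm thick, lying flat; origin under its centre. Bystander.
- brush: Bench brush lying flat beyond the work. Bystander.
Things that resemble listed ones, but are neither listed nor needed, are in the scene too. What is shaped like the tray but red is not meant.

How it is judged:
By the outcome, as a careful person would: the job done as asked, in the order asked, and still so for the second after the job is handed in, with the robot touching nothing.
It also fails if it takes over 61 s, if anything falls off the work surface, if the arm or the gripper's body presses on something with over 40 N, if the wrist force passes 120 N, or if a joint passes its speed limit or range.

## Working session

There is one attempt and no reset: what is moved stays moved. The work goes in short steps, Python scripts to look and compute and a shell command to move; the robot and the scene stay as the last step left them, time stands still between calls to the robot, and variables do not carry over. Pictures are saved under pics/ and viewed, at most 10 in all, crops included, and the job is handed in when it is done.

```bash
mkdir -p pics
cat > h.py <<'E'
from plant import *
import numpy as np, cv2
from scipy.spatial.transform import Rotation as Ro
def ray(p,uv):
    m=p["mtx"];d=np.array([(uv[0]-m[0,2])/m[0,0],(uv[1]-m[1,2])/m[1,1]])
    u=d.copy()
    for _ in range(20): u=d/(1+p["k1"]*(u@u))
    v=np.array([u[0],u[1],1.]);R=np.array(p["R"]);t=np.array(p["t"])
    return -R.T@t, R.T@v
def onz(p,uv,z):
    o,v=ray(p,uv);return o+v*(z-o[2])/v[2]
def tri(p1,a,p2,b):
    o1,v1=ray(p1,a);o2,v2=ray(p2,b)
    s=np.linalg.lstsq(np.c_[v1,-v2],o2-o1,rcond=None)[0]
    x,y=o1+s[0]*v1,o2+s[1]*v2
    return (x+y)/2,np.linalg.norm(x-y)
def proj(p,X):
    c=np.array(p["R"])@X+np.array(p["t"]);u=c[:2]/c[2];u=u*(1+p["k1"]*(u@u))
    m=p["mtx"];return np.array([m[0,0]*u[0]+m[0,2],m[1,1]*u[1]+m[1,2]])
def wrist():
    s=observe();p=get_image("wrist");M=np.array(p["mount"]);T=np.eye(4)
    T[:3,:3]=Ro.from_quat(s["tcp_rot"]).as_matrix();T[:3,3]=s["eef_pos"]
    W=np.linalg.inv(T@M);p["R"]=W[:3,:3];p["t"]=W[:3,3];return p
def save(p,n): cv2.imwrite(f"pics/{n}.png",np.ascontiguousarray(p["color"][...,::-1]))
E
python3 - <<'E'
from h import *
np.set_printoptions(precision=4,suppress=True)
s=get_image("side");t=get_image("top")
cv2.imwrite("pics/a.png",cv2.resize(np.vstack([s["color"],t["color"]])[...,::-1],(448,672))[:600] if 0 else cv2.resize(np.hstack([s["color"],t["color"]])[...,::-1],(800,300)))
save(s,"side0");save(t,"top0")
for q in ["stand","bin_hinge","bin_handle","bin_lip","tray","tray_bail","blank1","spray_a","platen","brush"]:
    for n,p in(("s",s),("t",t)):
        print(q,n,[(np.round(d["centre"]).tolist(),round(d["p"],2)) for d in pinpoint(p,q)[:5]])
print(observe()["tcp_rot"])
E
```

```text
stand s [([301.0, 204.0], 0.81)]
stand t [([247.0, 203.0], 0.87), ([222.0, 201.0], 0.61)]
bin_hinge s [([303.0, 196.0], 0.92)]
bin_hinge t [([260.0, 195.0], 0.75), ([147.0, 176.0], 0.57)]
bin_handle s [([293.0, 154.0], 0.63), ([295.0, 184.0], 0.2)]
bin_handle t []
bin_lip s [([307.0, 208.0], 0.71), ([303.0, 199.0], 0.57)]
bin_lip t [([278.0, 185.0], 0.84)]
tray s [([282.0, 284.0], 0.91), ([214.0, 292.0], 0.85), ([237.0, 186.0], 0.66), ([272.0, 357.0], 0.63)]
tray t [([362.0, 226.0], 0.8), ([434.0, 239.0], 0.8), ([368.0, 295.0], 0.58)]
tray_bail s [([207.0, 267.0], 0.9), ([232.0, 164.0], 0.82), ([285.0, 260.0], 0.58), ([273.0, 332.0], 0.58)]
tray_bail t [([446.0, 235.0], 0.98), ([372.0, 294.0], 0.89), ([199.0, 272.0], 0.76), ([372.0, 223.0], 0.68)]
blank1 s [([296.0, 181.0], 0.63), ([292.0, 173.0], 0.61), ([295.0, 176.0], 0.52), ([304.0, 191.0], 0.46)]
blank1 t [([261.0, 191.0], 0.81), ([237.0, 198.0], 0.66), ([274.0, 190.0], 0.48), ([246.0, 195.0], 0.46)]
spray_a s [([251.0, 153.0], 0.66), ([346.0, 311.0], 0.63)]
spray_a t [([137.0, 257.0], 0.8), ([392.0, 173.0], 0.76), ([148.0, 180.0], 0.24)]
platen s [([307.0, 158.0], 0.79)]
platen t [([152.0, 177.0], 0.58)]
brush s [([356.0, 210.0], 0.65), ([305.0, 200.0], 0.36)]
brush t [([265.0, 136.0], 0.74)]
[ 0.1493  0.9888 -0.     -0.    ]
```

View pics/side0.png

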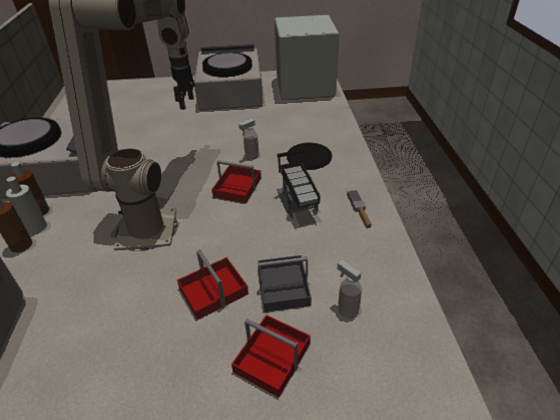

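View pics/top0.png

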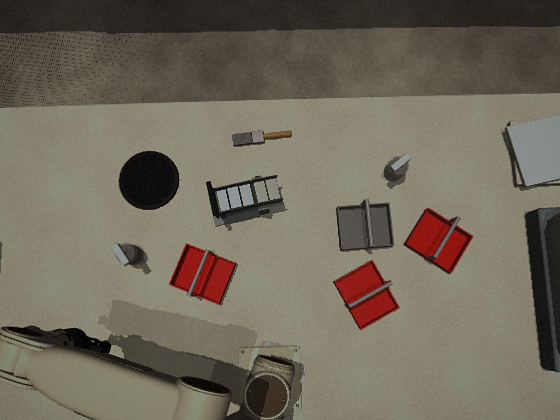

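The only grey tray is at side (282,284) and top (365,226). The other three tray shapes are red: side (214,292), (237,186) and (272,357). The bin's mouth faces right in the top view, at about (280,187), and its handle is at about (212,200). Next I'll triangulate these and confirm the tray in a crop.

Run:
```python
from h import *
np.set_printoptions(precision=4,suppress=True)
s=get_image("side");t=get_image("top")
print("bail",tri(s,(285,260),t,(372,223)),"tray",tri(s,(282,284),t,(362,226)))
print("lip",tri(s,(307,208),t,(278,185)),"hinge",tri(s,(303,196),t,(260,195)))
print("stand",onz(t,(247,203),0),onz(s,(301,204),0))
for n,p in(("s",s),("t",t)):
  for q in ["tray","bin","stand","tray_bail"]:
    for d in cut_out(p,q)[:5]:
        r=d["region"].astype(np.uint8);c=cv2.minAreaRect(cv2.findNonZero(r));print(n,q,round(d["p"],2),d["box"],c, "rgb",p["color"][d["region"]].mean(0).round())
a=cv2.resize(t["color"][150:320,180:480],None,fx=2.6,fy=2.6,interpolation=2)
cv2.imwrite("pics/crop1.png",a[...,::-1])
```

```text
bail (array([ 0.4673, -0.326 ,  0.1251]), np.float64(0.014054373222583202)) tray (array([ 0.4654, -0.3141,  0.007 ]), np.float64(0.004801807657503725))
lip (array([ 0.5871, -0.0436,  0.0784]), np.float64(0.019162556434053415)) hinge (array([0.5682, 0.0146, 0.0836]), np.float64(0.006082550457488415))
stand [0.5562 0.0614 0.    ] [0.5708 0.0709 0.    ]
s tray 0.98 [229.0, 314.3, 309.7, 397.8] ((266.5, 352.5), (68.42367553710938, 68.42367553710938), 26.56505012512207) rgb [96. 25. 23.]
s tray 0.91 [257.9, 256.9, 311.5, 314.7] ((285.2846374511719, 282.7769470214844), (52.21862030029297, 51.22634506225586), 82.87498474121094) rgb [58. 56. 56.]
s tray 0.8 [179.8, 251.4, 248.7, 317.7] ((208.74142456054688, 279.5809326171875), (62.07491683959961, 61.280052185058594), 60.524105072021484) rgb [90. 29. 27.]
s tray 0.61 [215.4, 161.7, 262.1, 204.7] ((236.85218811035156, 181.957275390625), (44.277740478515625, 37.8212776184082), 9.7824068069458) rgb [80. 28. 26.]
s bin 0.83 [279.7, 150.0, 321.8, 210.2] ((297.6250915527344, 178.3164520263672), (60.28411865234375, 29.371749877929688), 70.1148376464
[... 1940 characters left out ...]
94058227539) rgb [75. 72. 68.]
t tray_bail 0.86 [333.3, 260.1, 398.8, 331.1] ((367.6095275878906, 294.13775634765625), (56.5406379699707, 50.93694305419922), 61.821407318115234) rgb [128.  31.  26.]
t tray_bail 0.76 [401.9, 204.3, 471.8, 271.1] ((440.2772216796875, 237.2277374267578), (55.17927551269531, 53.132301330566406), 32.2756462097168) rgb [121.  26.  21.]
t tray_bail 0.73 [265.4, 177.6, 279.7, 200.0] ((271.89410400390625, 189.02352905273438), (20.825326919555664, 11.714245796203613), 77.47119140625) rgb [128. 128. 117.]
t tray_bail 0.62 [170.2, 243.1, 237.9, 304.4] ((202.137939453125, 274.1551818847656), (54.59442901611328, 48.46648406982422), 21.801410675048828) rgb [126.  29.  24.]
```

View pics/crop1.png

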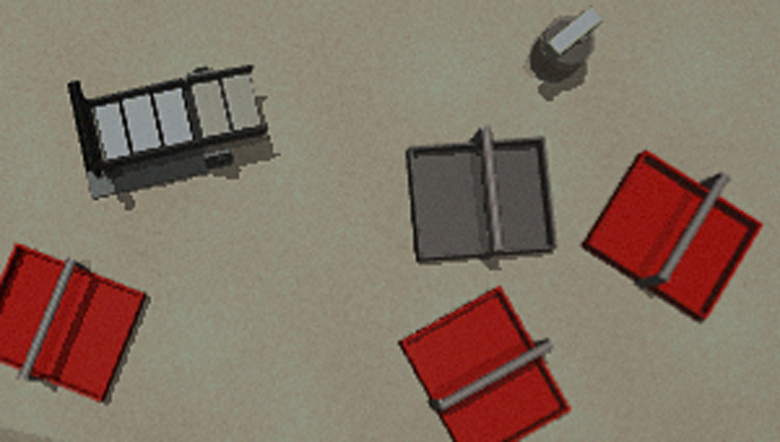

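The crop confirms it: a single grey tray at crop (482,200), with its bail from crop (488,130) to (494,250). Its neighbours are all red.

```bash
cat >> h.py <<'E'
def rot(yaw,tilt=0):
    # tool down, tool y along world yaw; tilt about the tool's x (rad)
    z=np.array([0,0,-1.]);y=np.array([np.cos(yaw),np.sin(yaw),0]);x=np.cross(y,z)
    return np.c_[x,y,z]@Ro.from_rotvec([tilt,0,0]).as_matrix()
def go(pos,R,s=None):
    s=s or observe();A=Ro.from_quat(s["tcp_rot"]).as_matrix()
    d=A.T@(np.array(pos)-s["eef_pos"])*100;r=Ro.from_matrix(A.T@R).as_rotvec(degrees=True)
    return np.round(np.r_[d,r],2).tolist()
E
python3 - <<'E'
from h import *
np.set_printoptions(precision=4,suppress=True)
t=get_image("top")
f=lambda c,z:onz(t,(180+c[0]/2.6,150+c[1]/2.6),z)
print("corners",*[f(c,.04) for c in((408,149),(545,139),(555,250),(418,262))])
print("mean",np.mean([f(c,.04) for c in((408,149),(545,139),(555,250),(418,262))],0))
print("bail",f((488,132),.112),f((494,248),.112))
print("handle",f((73,83),.179),f((93,168),.179))
print("rim",f((90,100),.134),f((252,68),.13),f((103,165),.134),f((267,130),.13))
# yaw currently
print(Ro.from_quat(observe()["tcp_rot"]).as_matrix())
R=rot(np.pi/2); print(go((.463,-.315,.25),R))
E
```

```text
corners [ 0.5264 -0.2311  0.04  ] [ 0.5343 -0.4023  0.04  ] [ 0.3957 -0.4057  0.04  ] [ 0.3859 -0.2368  0.04  ]
mean [ 0.4606 -0.319   0.04  ]
bail [ 0.5318 -0.3194  0.112 ] [ 0.3934 -0.3186  0.112 ]
handle [0.5898 0.1645 0.179 ] [0.4905 0.1421 0.179 ]
rim [0.5792 0.151  0.134 ] [ 0.6134 -0.0407  0.13  ] [0.5012 0.1361 0.134 ] [ 0.5381 -0.0564  0.13  ]
[[-0.9554  0.2953 -0.    ]
 [ 0.2953  0.9554 -0.    ]
 [ 0.     -0.     -1.    ]]
[-53.54, -66.42, -1.07, -0.0, -0.0, -17.18]
```

```bash
python3 -c "
from h import *
print(go((.461,-.319,.22),rot(np.radians(92))))"
```

```text
[-53.46, -66.86, 1.93, -0.0, -0.0, -19.18]
```

```bash
R='[-53.5,-66.9,1.9,0,0,-19]'; python3 -m handwheel '[[[-26.5,-33,0,0,0,-10],[-26.5,-33,0,0,0,-10],[-26.5,-33,0,0,0,-10],[-26.5,-33,0,0,0,-10],[-26.5,-33,0,0,0,-10],[-26.5,-33,0,0,0,-10],[-26.5,-33,0,0,0,-10],[-26.5,-33,0,0,0,-10]]]' 5
python3 -c "
from h import *
print(go((.461,-.319,.22),rot(np.radians(92))))"
```

```text
time: 2.45
eef_pos: [0.2952, 0.104, 0.2397]
tcp_rot: [0.062, 0.998, 0.0, 0.001]
wrist_force: [1.8, 1.0, -0.2]
grip_width: 0.05
gripper_force: 0.0
[-21.7, -39.92, 1.98, 0.04, 0.1, -9.13]
```

```bash
python3 -m handwheel '[[[-22,-40,2,0,0,-9],[-22,-40,2,0,0,-9],[-22,-40,2,0,0,-9],[-22,-40,2,0,0,-9],[-22,-40,2,0,0,-9],[-22,-40,2,0,0,-9],[-22,-40,2,0,0,-9],[-22,-40,2,0,0,-9]]]'
python3 -m handwheel '[[[0,0,0,0,0,0],[0,0,0,0,0,0],[0,0,0,0,0,0]]]'
python3 - <<'E'
from h import *
print(go((.461,-.319,.22),rot(np.radians(92))))
p=wrist();save(p,"w1")
for q in("tray_bail","tray"): print(q,[(d["centre"],onz(p,d["centre"],.112 if q!="tray" else 0).round(4),round(d["p"],2)) for d in pinpoint(p,q)[:3]])
E
```

```text
time: 3.25
eef_pos: [0.4374, -0.2547, 0.2224]
tcp_rot: [-0.016, 1.0, -0.0, 0.0]
wrist_force: [0.5, 1.4, -0.3]
grip_width: 0.0498
gripper_force: 0.0
time: 3.55
eef_pos: [0.4365, -0.2516, 0.2223]
tcp_rot: [-0.016, 1.0, 0.0, -0.0]
wrist_force: [-1.2, 0.9, -0.7]
grip_width: 0.05
gripper_force: 0.0
[-2.23, -6.82, 0.23, 0.04, -0.04, -0.15]
tray_bail [([195.3, 236.4], array([ 0.4685, -0.3201,  0.112 ]), 0.9)]
tray [([12.9, 149.9], array([ 0.4123, -0.559 ,  0.    ]), 0.92), ([218.5, 202.4], array([ 0.4684, -0.3198,  0.    ]), 0.73), ([537.6, 342.0], array([0.6575, 0.1251, 0.    ]), 0.3)]
```

View pics/w1.png

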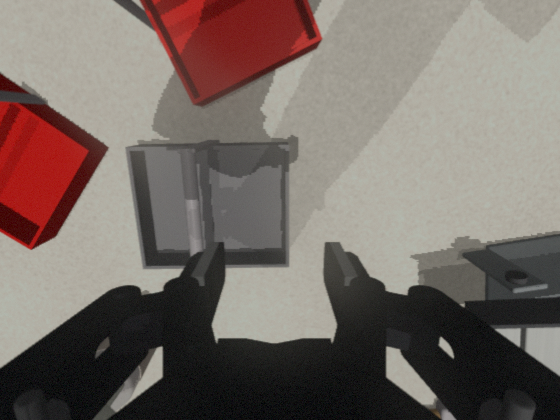

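The wrist picture shows the grey tray at (213,205) with its bail at column 195. The two red trays are above it and to its left. The bail comes out at (0.468, -0.320).

```bash
python3 -m handwheel '[[[-2.8,-6.9,2,0,0,0],[-2.8,-6.9,2,0,0,0],[-2.8,-6.9,2,0,0,0],[-2.8,-6.9,2,0,0,0]]]'
python3 -c "
from h import *
print(go((.466,-.320,.101),rot(np.radians(92))))
p=wrist();print([(d['centre'],onz(p,d['centre'],.112)) for d in pinpoint(p,'tray_bail')[:2]])"
```

```text
time: 4.1
eef_pos: [0.467, -0.3196, 0.2024]
tcp_rot: [-0.016, 1.0, 0.0, -0.0]
wrist_force: [0.4, 0.5, -0.4]
grip_width: 0.05
gripper_force: 0.0
[0.09, -0.04, 10.14, 0.04, -0.03, -0.15]
[([274.5, 210.1], array([ 0.46696559, -0.32015177,  0.112     ]))]
```

Aligned with the bail. I'll descend, close on it and lift a little.

```bash
python3 -m handwheel '[[[0,0,5,0,0,0],[0,0,8,0,0,0],[0,0,10.1,0,0,0],[0,0,10.1,0,0,0]]]' && python3 -m handwheel '[[[0,0,0,0,0,0],[0,0,0,0,0,0],[0,0,0,0,0,0],[0,0,0,0,0,0],[0,0,0,0,0,0],[0,0,0,0,0,0]]]' 0.5 50 && python3 -m handwheel '[[[0,0,-1,0,0,0],[0,0,-2,0,0,0],[0,0,-2,0,0,0]]]'
python3 -c "
from h import *
y=np.radians(101);u=np.array([np.cos(y),np.sin(y),0])
o=np.array([.557,.057,0])
print(go(o-.25*u+[0,0,.13],rot(y)))"
```

```text
time: 4.6
eef_pos: [0.4649, -0.3179, 0.0989]
tcp_rot: [-0.017, 1.0, 0.002, -0.003]
wrist_force: [-0.7, 0.5, 0.4]
grip_width: 0.0501
gripper_force: 0.0
time: 5.2
eef_pos: [0.4685, -0.321, 0.1037]
tcp_rot: [-0.016, 1.0, -0.001, 0.002]
wrist_force: [-0.4, 2.1, 6.3]
grip_width: 0.0102
gripper_force: 48.9
time: 5.5
eef_pos: [0.4681, -0.3212, 0.1232]
tcp_rot: [-0.016, 1.0, -0.001, 0.001]
wrist_force: [0.5, 0.1, -1.8]
grip_width: 0.0101
gripper_force: 48.9
[-14.08, 12.84, -0.67, -0.11, 0.12, -9.19]
```

```bash
python3 -m handwheel '[[[0,5,0,0,0,0],[0,9,0,0,0,0],[0,12.8,0,0,0,-3],[-4,12.8,0,0,0,-9],[-8,12.8,0,0,0,-9],[-12,12.8,0,0,0,-9],[-14,12.8,0,0,0,-9],[-14,12.8,0,0,0,-9]]]'
python3 - <<'E'
from h import *
np.set_printoptions(precision=4,suppress=True)
t=get_image("top");s=get_image("side");p=wrist()
cv2.imwrite("pics/b.png",np.vstack([cv2.resize(t["color"][140:300,180:420],(720,480)) ])[...,::-1])
save(p,"w2")
for q,z in(("bin_lip",.086),("bin_hinge",.078),("bin_handle",.179),("stand",0)):
  for n,i in(("t",t),("s",s),("w",p)): print(q,n,[(np.round(d["centre"]).tolist(),onz(i,d["centre"],z),round(d["p"],2)) for d in pinpoint(i,q)[:2]])
E
```

```text
time: 6.3
eef_pos: [0.606, -0.1876, 0.1206]
tcp_rot: [-0.095, 0.995, -0.0, 0.001]
wrist_force: [-0.3, -0.1, -2.7]
grip_width: 0.01
gripper_force: 48.9
bin_lip t [([277.0, 189.0], array([ 0.5824, -0.039 ,  0.086 ]), 0.7), ([264.0, 137.0], array([ 0.753 , -0.0032,  0.086 ]), 0.34)]
bin_lip s [([307.0, 207.0], array([ 0.5761, -0.0477,  0.086 ]), 0.84)]
bin_lip w [([513.0, 251.0], array([ 0.5841, -0.0444,  0.086 ]), 0.76)]
bin_hinge t [([260.0, 195.0], array([0.5655, 0.0131, 0.078 ]), 0.61)]
bin_hinge s [([303.0, 196.0], array([0.5713, 0.0242, 0.078 ]), 0.73)]
bin_hinge w []
bin_handle t [([210.0, 198.0], array([0.5394, 0.1604, 0.179 ]), 0.62)]
bin_handle s [([290.0, 152.0], array([0.5425, 0.1604, 0.179 ]), 0.69), ([252.0, 155.0], array([0.4007, 0.1616, 0.179 ]), 0.39)]
bin_handle w []
stand t [([244.0, 203.0], array([0.5558, 0.0713, 0.    ]), 0.94)]
stand s [([297.0, 204.0], array([0.557, 0.075, 0.   ]), 0.86)]
stand w []
```

View pics/b.png

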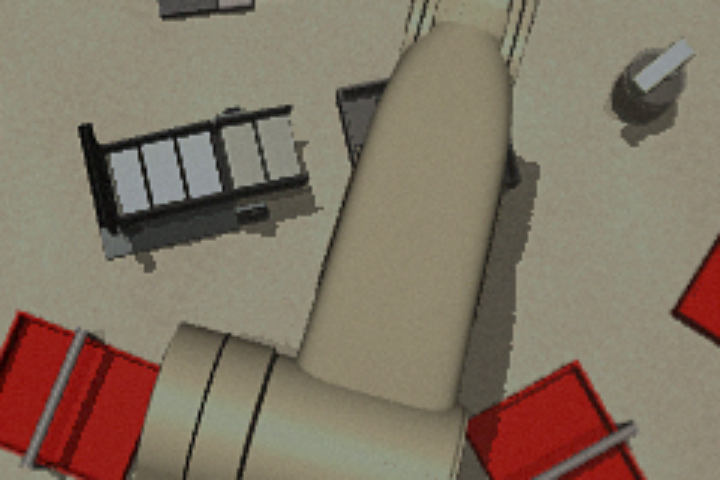

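The picture shows the tray held ahead of the mouth at about (365,120), clear of the bin at (205,165) and the bottle at (650,85). Next I lower it to just above the bench and slide it in under the mouth.

```bash
python3 -c "
from h import *
y=np.radians(101.5);u=np.array([np.cos(y),np.sin(y),0])
o=np.array([.559,.063,0])
for a,z in((-.25,.109),(-.165,.109)):print(go(o+a*u+[0,0,z],rot(y)))"
```

```text
[-0.69, 0.49, 1.25, -0.0, 0.01, -0.68]
[-0.59, 8.99, 1.25, -0.0, 0.01, -0.68]
```

```bash
python3 -m handwheel '[[[-0.6,0,1.3,0,0,-0.6],[-0.6,2,1.3,0,0,-0.6],[-0.6,5,1.3,0,0,-0.6],[-0.6,7.5,1.3,0,0,-0.6],[-0.6,9,1.3,0,0,-0.6],[-0.6,9,1.3,0,0,-0.6]]]' && python3 -m handwheel '[[[0,0,0.4,0,0,0],[0,0,0.7,0,0,0],[0,0,0.7,0,0,0]]]'
python3 -c "
from h import *
t=get_image('side');cv2.imwrite('pics/c.png',cv2.resize(t['color'][130:290,200:400],(800,600),interpolation=2)[...,::-1])"
```

```text
time: 7.65
eef_pos: [0.5919, -0.0965, 0.1079]
tcp_rot: [-0.101, 0.995, 0.0, -0.0]
wrist_force: [-0.4, -0.6, -3.0]
grip_width: 0.0101
gripper_force: 49.0
time: 7.95
eef_pos: [0.5928, -0.0988, 0.1039]
tcp_rot: [-0.099, 0.995, 0.001, 0.001]
wrist_force: [-5.3, 4.7, 11.1]
grip_width: 0.01
gripper_force: 50.8
```

View pics/c.png

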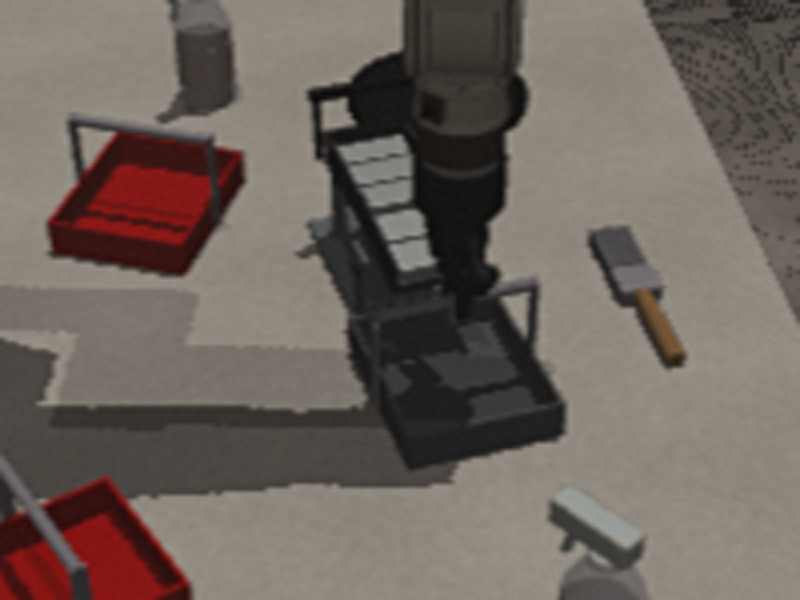

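The tray stands on the bench under the mouth, at crop (455,370), and the bin and blanks are undisturbed. I'll release with a narrow opening and lift straight up.

```bash
python3 -m handwheel '[[[0,0,-0.2,0,0,0],[0,0,-0.2,0,0,0],[0,0,-0.2,0,0,0],[0,0,-0.2,0,0,0],[0,0,-2,0,0,0],[0,0,-6,0,0,0],[0,0,-11,0,0,0],[0,0,-15,0,0,0]]]' 3.5
python3 - <<'E'
from h import *
np.set_printoptions(precision=4,suppress=True)
t=get_image("top");s=get_image("side")
for q,z in(("bin_handle",.179),("tray_bail",.112)):
  for n,i in(("t",t),("s",s)): print(q,n,[(np.round(d["centre"]).tolist(),onz(i,d["centre"],z),round(d["p"],2)) for d in pinpoint(i,q)[:4]])
y=np.radians(101.5);u=np.array([np.cos(y),np.sin(y),0])
print(go(np.array([.541,.15,.27]),rot(y)))
E
```

```text
time: 8.8
eef_pos: [0.5923, -0.0987, 0.2536]
tcp_rot: [-0.099, 0.995, -0.0, 0.001]
wrist_force: [1.2, -0.5, 0.5]
grip_width: 0.0346
gripper_force: 0.0
bin_handle t [([212.0, 199.0], array([0.5365, 0.1533, 0.179 ]), 0.98)]
bin_handle s [([293.0, 152.0], array([0.5511, 0.1607, 0.179 ]), 0.97)]
tray_bail t [([200.0, 270.0], array([0.3346, 0.2004, 0.112 ]), 0.87), ([373.0, 293.0], array([ 0.2512, -0.3184,  0.112 ]), 0.84)]
tray_bail s [([313.0, 211.0], array([ 0.5908, -0.1029,  0.112 ]), 0.76), ([271.0, 331.0], array([ 0.4166, -0.5491,  0.112 ]), 0.69), ([230.0, 164.0], array([0.3099, 0.211 , 0.112 ]), 0.65), ([207.0, 265.0], array([ 0.2442, -0.305 ,  0.112 ]), 0.6)]
[0.02, 25.36, -2.01, 0.06, -0.16, -0.08]
```

```bash
python3 -m handwheel '[[[0,5,-2,0,0,0],[0,10,-2,0,0,0],[0,15,-2,0,0,0],[0,20,-2,0,0,0],[0,25.4,-2,0,0,0],[0,25.4,-2,0,0,0],[0,25.4,-2,0,0,0]]]' 5
python3 - <<'E'
from h import *
np.set_printoptions(precision=4,suppress=True)
p=wrist();save(p,"w3")
print([(np.round(d["centre"]).tolist(),onz(p,d["centre"],.179),round(d["p"],2)) for d in pinpoint(p,"bin_handle")[:3]])
print(observe()["eef_pos"])
E
```

```text
time: 9.8
eef_pos: [0.5405, 0.1519, 0.2694]
tcp_rot: [-0.101, 0.995, -0.0, -0.002]
wrist_force: [0.7, -0.8, -0.9]
grip_width: 0.0501
gripper_force: 0.0
[([277.0, 217.0], array([0.5452, 0.154 , 0.179 ]), 0.72)]
[0.5414 0.1496 0.2701]
```

View pics/w3.png

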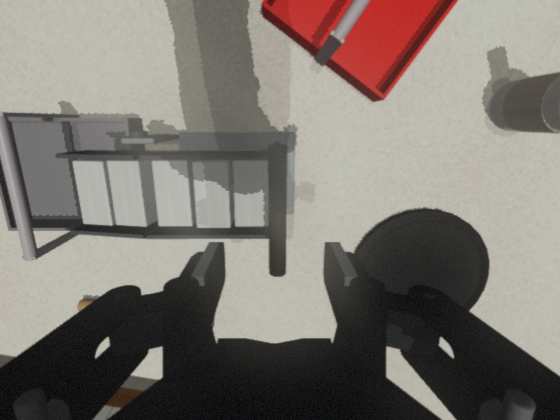

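The handle bar runs from (278,145) to (278,273), centred between the fingers and square to them. Next I descend and grip it.

```bash
python3 -c "
from h import *
print(go((.5445,.153,.168),rot(np.radians(101.5))))"
python3 -m handwheel '[[[-0.3,0.2,5,0,0,0],[-0.3,0.2,8,0,0,0],[-0.3,0.2,10.2,0,0,0],[-0.3,0.2,10.2,0,0,0]]]' && python3 -m handwheel '[[[0,0,0,0,0,0],[0,0,0,0,0,0],[0,0,0,0,0,0],[0,0,0,0,0,0],[0,0,0,0,0,0]]]' 0.8 40
python3 - <<'E'
from h import *
p=wrist();s=get_image("side")
a=np.vstack([p["color"],0*p["color"][:1]]);b=cv2.resize(s["color"][130:250,250:350],(500,600),interpolation=2)
cv2.imwrite("pics/d.png",np.hstack([cv2.resize(p["color"],(400,300)),b[:300,:400]*0+cv2.resize(s["color"][140:240,250:350],(400,300))])[...,::-1])
print(observe()["eef_pos"],observe()["time"])
E
```

```text
[-0.39, 0.28, 10.21, -0.05, -0.15, -0.09]
time: 10.3
eef_pos: [0.542, 0.15, 0.1652]
tcp_rot: [-0.098, 0.995, -0.001, -0.004]
wrist_force: [-0.3, -0.7, -0.3]
grip_width: 0.05
gripper_force: 0.0
time: 10.8
eef_pos: [0.5452, 0.1552, 0.1715]
tcp_rot: [-0.1, 0.995, 0.002, 0.002]
wrist_force: [-0.3, 4.9, 0.6]
grip_width: 0.0122
gripper_force: 38.9
[0.54517509 0.15520611 0.17155418] 10.9
```

View pics/d.png

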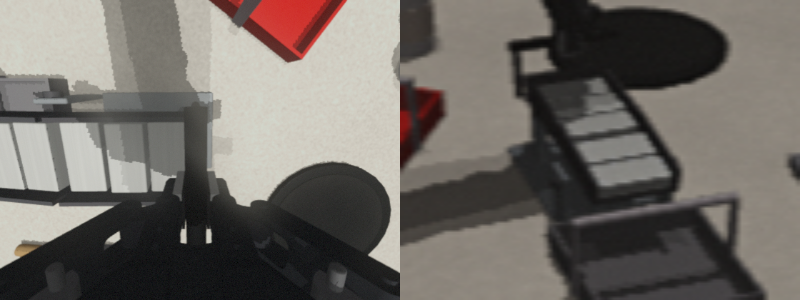

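The handle is gripped. In the wrist view (left half) the bin's blanks show at x 0–180, y 120–190, so that view can watch for sliding. I'll raise to 0.12 rad, then go up in small steps.

```bash
cat > mon.py <<'E'
from h import *;import os,sys
p=wrist();s=observe();g=cv2.cvtColor(p["color"],cv2.COLOR_RGB2GRAY)
f="ref.npy"
if len(sys.argv)>1: np.save(f,g)
r=np.load(f);d=cv2.absdiff(g,r)
R=Ro.from_quat(s["tcp_rot"]).as_matrix();th=np.arcsin(R[2,1])
print("tilt %.3f"%th,"apron diff %.1f floor diff %.1f"%(d[180:260,0:88].mean(),d[180:230,100:210].mean()),"prof",g[195:215,0:250:8].mean(0).round().astype(int).tolist(),"t",round(s["time"],2),s["eef_pos"].round(4),s["wrist_force"].round(1))
E
python3 mon.py 1
python3 -m handwheel '[[[0,-0.28,-0.43,-1.72,0,0],[0,-0.57,-0.86,-3.44,0,0],[0,-0.87,-1.28,-5.16,0,0],[0,-1.18,-1.68,-6.88,0,0],[0,-1.18,-1.68,-6.88,0,0]]]'; python3 mon.py
```

```text
tilt 0.004 apron diff 0.0 floor diff 0.0 prof [197, 200, 199, 143, 198, 199, 198, 200, 200, 120, 115, 152, 201, 201, 203, 202, 203, 168, 96, 150, 143, 144, 120, 121, 117, 110, 98, 114, 114, 114, 113, 114] t 10.95 [0.5452 0.1552 0.1715] [-2.3  5.5 -0. ]
time: 11.45
eef_pos: [0.5478, 0.1426, 0.189]
tcp_rot: [-0.099, 0.993, 0.062, -0.004]
wrist_force: [-1.4, 7.1, 2.3]
grip_width: 0.0128
gripper_force: 40.0
tilt 0.124 apron diff 11.8 floor diff 28.4 prof [203, 205, 205, 144, 203, 203, 203, 205, 196, 144, 133, 130, 146, 146, 132, 120, 123, 122, 92, 121, 121, 122, 121, 121, 120, 118, 97, 119, 120, 121, 120, 122] t 11.5 [0.5477 0.1428 0.1888] [-1.   6.   1.7]
```

```bash
cat >> mon.py <<'E'
q=g[195:215,0:60].mean(0);k=10+int(np.argmin(q[10:50]));print("dip",k,"width",int((q<180).sum()))
sys.exit(abs(k-25)>4 or (q<180).sum()>14)
E
python3 mon.py && 
python3 -m handwheel '[[[0,-0.18,-0.29,-1.15,0,0],[0,-0.18,-0.29,-1.15,0,0],[0,-0.18,-0.29,-1.15,0,0]]]' >/dev/null && python3 mon.py &&
python3 -m handwheel '[[[0,-0.18,-0.29,-1.15,0,0],[0,-0.18,-0.29,-1.15,0,0],[0,-0.18,-0.29,-1.15,0,0]]]' >/dev/null && python3 mon.py &&
python3 -m handwheel '[[[0,-0.18,-0.29,-1.15,0,0],[0,-0.18,-0.29,-1.15,0,0],[0,-0.18,-0.29,-1.15,0,0]]]' >/dev/null && python3 mon.py
```

```text
tilt 0.124 apron diff 11.0 floor diff 28.3 prof [203, 205, 206, 147, 203, 203, 202, 205, 195, 139, 133, 131, 146, 146, 134, 120, 122, 122, 91, 120, 121, 122, 121, 122, 120, 117, 97, 120, 120, 120, 120, 122] t 11.55 [0.5477 0.1429 0.1886] [0.  5.  1.7]
dip 23 width 6False
```

```bash
sed -i 's/^sys.exit(.*/sys.exit(int(abs(k-25)>4 or (q<180).sum()>14))/; s/"prof".*tolist(),"t"/"t"/' mon.py
python3 -m handwheel '[[[0,-0.18,-0.29,-1.15,0,0],[0,-0.18,-0.29,-1.15,0,0],[0,-0.18,-0.29,-1.15,0,0]]]' >/dev/null && python3 mon.py &&
python3 -m handwheel '[[[0,-0.18,-0.29,-1.15,0,0],[0,-0.18,-0.29,-1.15,0,0],[0,-0.18,-0.29,-1.15,0,0]]]' >/dev/null && python3 mon.py &&
python3 -m handwheel '[[[0,-0.18,-0.29,-1.15,0,0],[0,-0.18,-0.29,-1.15,0,0],[0,-0.18,-0.29,-1.15,0,0]]]' >/dev/null && python3 mon.py
```

```text
tilt 0.143 apron diff 11.6 floor diff 31.2 t 11.9 [0.5481 0.1409 0.1911] [0.1 5.8 1.6]
dip 23 width 6
tilt 0.163 apron diff 17.9 floor diff 32.3 t 12.25 [0.5486 0.1387 0.1936] [-0.5  4.5  2.2]
dip 20 width 11
```

```bash
python3 mon.py;python3 -m handwheel '[[[0,0,0,0,0,0],[0,0,0,0,0,0]]]' >/dev/null ; python3 mon.py
python3 - <<'E'
from h import *
p=wrist();s=get_image("side")
cv2.imwrite("pics/e.png",np.hstack([cv2.resize(p["color"][130:280,0:280],(560,300)),cv2.resize(s["color"][160:250,270:342],(240,300))])[...,::-1])
E
```

```text
tilt 0.163 apron diff 20.1 floor diff 32.3 t 12.3 [0.5486 0.1387 0.1936] [0.3 5.9 1.3]
dip 19 width 11
tilt 0.163 apron diff 26.1 floor diff 32.5 t 12.55 [0.5486 0.1388 0.1936] [0.3 5.8 1.8]
dip 12 width 9
```

View pics/e.png

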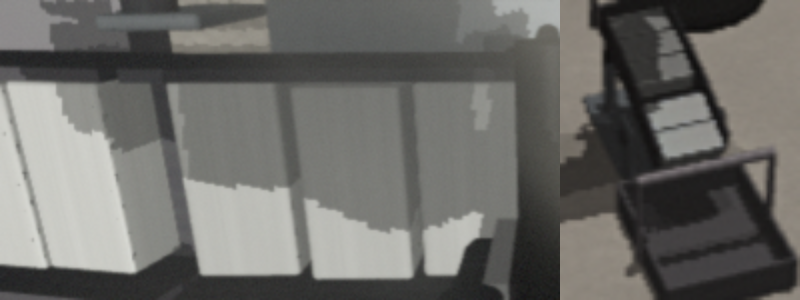

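The first two blanks are sliding slowly. The gap between them has moved from column 24 to about 10, and blank 2 has left blank 3. I'll hold here and watch.

```bash
cat > bl.py <<'E'
from h import *
s=get_image("side");w=wrist()
print(observe()["time"],"side",sorted([(np.round(d["centre"]).astype(int).tolist(),round(d["p"],2)) for d in pinpoint(s,"blank1")],key=lambda x:x[0][1]),"w",sorted([(np.round(d["centre"]).astype(int).tolist(),round(d["p"],2)) for d in pinpoint(w,"blank1")]))
E
for i in 1; do python3 -m handwheel '[[[0,0,0,0,0,0],[0,0,0,0,0,0],[0,0,0,0,0,0],[0,0,0,0,0,0],[0,0,0,0,0,0]]]' >/dev/null; python3 bl.py; done
python3 -m handwheel '[[[0,0,0,0,0,0],[0,0,0,0,0,0],[0,0,0,0,0,0],[0,0,0,0,0,0],[0,0,0,0,0,0]]]' >/dev/null; python3 bl.py
```

```text
13.25 side [([293, 167], 0.44), ([296, 176], 0.52), ([300, 185], 0.51), ([306, 202], 0.49), ([306, 223], 0.74)] w [([18, 213], 0.74), ([126, 218], 0.95), ([182, 217], 0.82), ([239, 216], 0.9)]
13.95 side [([292, 168], 0.41), ([296, 178], 0.5), ([297, 183], 0.72), ([311, 213], 0.66), ([308, 226], 0.6)] w [([122, 218], 0.71), ([182, 216], 0.81), ([238, 215], 0.64)]
```

```bash
python3 -m handwheel '[[[0,0,0,0,0,0],[0,0,0,0,0,0],[0,0,0,0,0,0],[0,0,0,0,0,0],[0,0,0,0,0,0]]]' >/dev/null; python3 bl.py
python3 - <<'E'
from h import *
s=get_image("side");t=get_image("top")
for d in pinpoint(s,"blank1"): print(d["centre"],onz(s,d["centre"],.015).round(3),round(d["p"],2))
for d in pinpoint(t,"blank1"): print("t",d["centre"],onz(t,d["centre"],.015).round(3),round(d["p"],2))
cv2.imwrite("pics/f.png",np.hstack([cv2.resize(s["color"][140:260,260:350],(450,600)),cv2.resize(t["color"][160:240,240:286],(345,600))])[...,::-1])
E
```

```text
14.65 side [([295, 167], 0.45), ([300, 176], 0.52), ([299, 184], 0.5), ([312, 217], 0.58), ([310, 226], 0.68)] w [([122, 218], 0.94), ([181, 220], 0.87), ([237, 214], 0.72)]
[298.1, 182.6] [0.574 0.187 0.015] 0.65
[294.1, 167.9] [0.569 0.291 0.015] 0.62
[310.9, 216.4] [ 0.596 -0.021  0.015] 0.55
[309.4, 226.0] [ 0.583 -0.071  0.015] 0.51
[295.0, 174.7] [0.567 0.242 0.015] 0.46
t [246.8, 193.1] [0.587 0.061 0.015] 0.57
t [284.1, 189.1] [ 0.597 -0.063  0.015] 0.5
```

View pics/f.png

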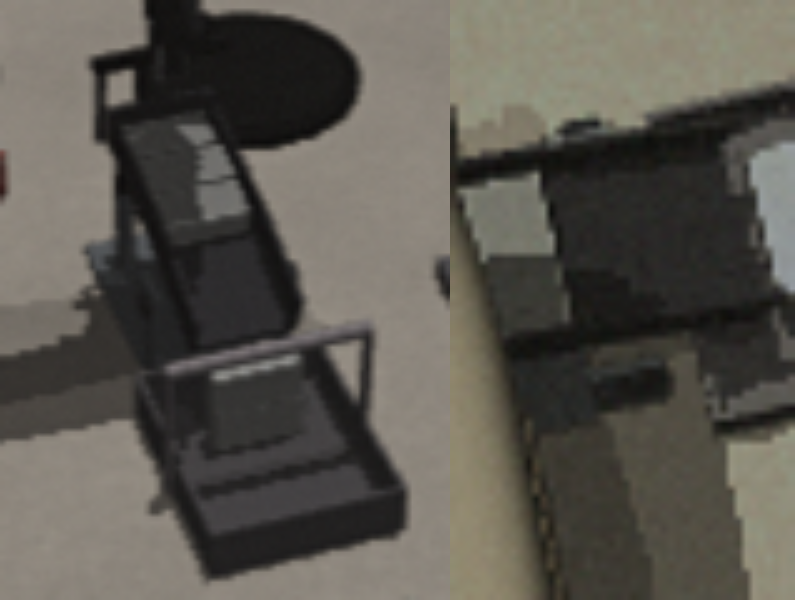

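The apron is empty, three blanks are still on the floor, and the other two lie in the tray at crop (255,400). Lowering slowly now.

```bash
python3 -m handwheel '[[[0,0.18,0.29,1.15,0,0],[0,0.35,0.59,2.29,0,0],[0,0.51,0.9,3.44,0,0],[0,0.67,1.2,4.58,0,0],[0,0.82,1.5,5.73,0,0],[0,0.97,1.81,6.88,0,0],[0,1.04,1.97,7.45,0,0],[0,1.04,1.97,7.45,0,0]]]' >/dev/null; python3 mon.py
python3 -m handwheel '[[[0,0.09,0.14,0.57,0,0],[0,0.18,0.29,1.15,0,0],[0,0.27,0.44,1.72,0,0],[0,0.27,0.44,1.72,0,0],[0,0.27,0.44,1.72,0,0]]]'; python3 mon.py; python3 bl.py
```

```text
tilt 0.034 apron diff 90.1 floor diff 11.6 t 15.8 [0.5457 0.1528 0.1753] [-0.   6.9  0. ]
dip 33 width 56
time: 16.3
eef_pos: [0.5452, 0.1552, 0.1714]
tcp_rot: [-0.1, 0.995, 0.002, 0.002]
wrist_force: [-0.9, 6.1, 2.1]
grip_width: 0.0127
gripper_force: 40.2
tilt 0.004 apron diff 90.3 floor diff 1.5 t 16.35 [0.5452 0.1553 0.1714] [-1.1  6.4  2.5]
dip 11 width 55
16.45 side [([293, 168], 0.53), ([294, 177], 0.49), ([299, 184], 0.54), ([311, 214], 0.64), ([309, 228], 0.49)] w [([13, 198], 0.83), ([123, 220], 0.93), ([180, 218], 0.84), ([236, 216], 0.86)]
```

The bin is back at its starting pose, and the floor blanks match the reference picture. I'll release the handle and retreat upwards.

```bash
python3 -m handwheel '[[[0,0,0,0,0,0],[0,0,0,0,0,0],[0,0,0,0,0,0],[0,0,0,0,0,0],[0,0,-1,0,0,0],[0,0,-4,0,0,0],[0,0,-8,0,0,0],[0,0,-12,0,0,0]]]' 4.5
python3 -m handwheel '[[[0,3,-3,0,0,0],[0,6,-3,0,0,0],[0,6,-3,0,0,0],[0,6,-3,0,0,0]]]'
python3 - <<'E'
from h import *
np.set_printoptions(precision=4,suppress=True)
t=get_image("top");s=get_image("side")
for q,z in(("bin_handle",.179),("tray",0.0),("blank1",.11)):
  for n,i in(("t",t),("s",s)): print(q,n,[(np.round(d["centre"]).tolist(),onz(i,d["centre"],z),round(d["p"],2)) for d in pinpoint(i,q)[:6]])
r=observe();print(r["eef_pos"],r["grip_width"],r["wrist_force"],r["time"])
E
```

```text
time: 17.35
eef_pos: [0.5439, 0.1527, 0.2911]
tcp_rot: [-0.099, 0.995, -0.0, -0.0]
wrist_force: [1.3, 0.0, 0.8]
grip_width: 0.0452
gripper_force: 0.0
time: 17.75
eef_pos: [0.5322, 0.2122, 0.3198]
tcp_rot: [-0.1, 0.995, -0.0, 0.0]
wrist_force: [0.9, -0.4, 0.0]
grip_width: 0.0448
gripper_force: 0.0
bin_handle t [([210.0, 200.0], array([0.5354, 0.1577, 0.179 ]), 0.75)]
bin_handle s [([292.0, 153.0], array([0.5489, 0.1535, 0.179 ]), 0.72)]
tray t [([295.0, 190.0], array([ 0.594 , -0.0987,  0.    ]), 0.83), ([368.0, 297.0], array([ 0.2375, -0.3203,  0.    ]), 0.67), ([431.0, 242.0], array([ 0.4107, -0.5397,  0.    ]), 0.66)]
tray s [([213.0, 293.0], array([ 0.2495, -0.3202,  0.    ]), 0.86), ([268.0, 354.0], array([ 0.4042, -0.5416,  0.    ]), 0.72), ([237.0, 186.0], array([0.3267, 0.2141, 0.    ]), 0.71), ([314.0, 234.0], array([ 0.5937, -0.1002,  0.    ]), 0.66), ([356.0, 211.0], array([0.7718, 0.0068, 0.    ]), 0.34)]
blank1 t [([236.0, 198.0], array([0.5532, 0.0867, 0.11  ]), 0.81), ([244.0, 196.0], array([0.5579, 0.0615, 0.11  ]), 0.76), ([280.0, 190.0], array([ 0.5748, -0.0491,  0.11  ]), 0.61), ([265.0, 136.0], array([ 0.7489, -0.0075,  0.11  ]), 0.58), ([221.0, 199.0], array([0.5508, 0.1351, 0.11  ]), 0.49)]
blank1 s [([310.0, 222.0], array([ 0.5721, -0.1561,  0.11  ]), 0.7), ([295.0, 186.0], array([0.5458, 0.0449, 0.11  ]), 0.56), ([293.0, 176.0], array([0.5469, 0.1071, 0.11  ]), 0.53), ([313.0, 216.0], array([ 0.5866, -0.1246,  0.11  ]), 0.44), ([294.0, 173.0], array([0.5528, 0.1256, 0.11  ]), 0.4), ([360.0, 208.0], array([ 0.7499, -0.1038,  0.11  ]), 0.2)]
[0.5325 0.2112 0.3192] 0.04457287434850904 [-0.2677  0.8709  0.1464] 18.15
```

```bash
python3 -c "
from plant import *
print(finish_job())"
```

```text
the job is handed in; nothing more can be done
None
```

The job is handed in at about 18 s of the 61 s allowed: the grey tray is under the mouth with two blanks in it, the bin is back on its stops with the other three, and the arm is clear of everything.

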